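# Tip up the bookend and close the row of ink cartridges

### The job

The blue L-shaped bookend is lying on its tall leg: tip it up about its corner until it stands on its rubber-soled foot, keeping the corner down on the table rather than lifting the bookend off it, and easing it down rather than letting it fall over. Then slide it, centred and square, up to the row of standing ink cartridges and push them together against the wooden chest, so that no gaps are left and all of them stand upright. Let go, and do not disturb the mug, the cardboard carton and the pencil tin.

Things in the scene. Friction and masses are not known exactly. Their poses are not given: they have to be found in the camera images.
- bookend: blue metal L, 50 mm wide (x), 16 mm thick, about 0.38 kg, loose. Origin: middle of the outer corner edge. Lying: y runs along the tall leg (110 mm overall) towards the row, z up along the foot (80 mm overall, black sole outside); the metal is on the +y, +z side of the origin. Standing: y points up, z level away from the row, and the tall leg's outer face (z = 0) faces the row
- bookend_end (a point): point in the bookend's tall leg, centred in width and thickness, 15 mm short of the free end (95 mm from the corner along bookend y, 8 mm along its z); same axes as the bookend. Slid by its top alone the bookend tends to lean and lag; pushed low, at the end of its foot, it slides flat (about 6 N with the row)
- cartridge_a_mid (a point): standing black ink cartridge, 110 mm long (its x), 28 mm thick (its y), 70 mm high, about 0.12 kg, loose, white label and a blue square on top; the point is its centre, 35 mm above the table; its z points up. Pushed flat-on by the bookend it slides upright; poked near its top it tips. The three are in the row in any order
- cartridge_b_mid (a point): standing black ink cartridge, 110 mm long (its x), 28 mm thick (its y), 70 mm high, about 0.12 kg, loose, white label and a red square on top; the point is its centre, 35 mm above the table; its z points up. Pushed flat-on by the bookend it slides upright; poked near its top it tips. The three are in the row in any order
- cartridge_c_mid (a point): standing black ink cartridge, 110 mm long (its x), 28 mm thick (its y), 70 mm high, about 0.12 kg, loose, white label and a yellow square on top; the point is its centre, 35 mm above the table; its z points up. Pushed flat-on by the bookend it slides upright; poked near its top it tips. The three are in the row in any order
- chest: brown wooden desk chest, fixed, 150 (x) by 100 (y) by 110 mm high; origin: centre of underside. Its flat face at y = -50 mm is the row's end stop; the row runs along its -y, centred on its x = 0: three cartridges with gaps, then the bookend. Closed up, they fill y = -50 to -134 mm, and the standing bookend's corner edge lies at y = -134, x = 0, square to the chest
- mug: green mug, 80 mm across, 95 mm high, origin at the centre of its underside; a bystander
- carton: closed brown cardboard carton, 120 x 160 x 45 mm high, origin at the centre of its underside; a bystander
- pencil_tin: open black tin of coloured pencils, 90 x 190 x 18 mm high, origin at the centre of its underside; a bystander

How it is judged:
By the outcome, as a careful person would: the job done as asked, in the order asked, and still so for the second after the job is handed in, with the robot touching nothing.
It also fails if it takes over 69 s, if anything falls off the work surface, if the arm or the gripper's body presses on something with over 40 N, if the wrist force passes 120 N, or if a joint passes its speed limit or range.

### The arm

A 7-joint arm with a two-finger parallel gripper is mounted at the origin on the work surface. World frame = base frame: x ahead of the robot, y to its left, z up, the work surface at z = 0. Lengths are in m, angles in rad, forces in N, time in s.
With the tool pointing down it reaches from about 0.425 to 0.875 m from the base axis. Payload 4.7 kg.
Tool frame: the origin (TCP) lies midway between the tips of the shut fingers; the grasp point (between the pads) lies 19 mm behind it (ctrl.grip_point_offset is the distance from the TCP to the grasp point, in m); z points along the fingers, y is the line along which they close (so a half turn about z gives the same grasp; the last joint's range is limited). The gripper opens to 87 mm and grips with 3 to 60 N. Pads are 19 mm wide; open, the fingers measure 117 mm over their backs; the gripper's body (75 mm by 190 mm) begins 51 mm behind the grasp point.
Start: joints at [-1.246, 0.321, -0.07, 1.45, 0.023, 1.371, -0.057], TCP at [0.199, 0.619, 0.223] pointing down, gripper open.
Joint ranges: [-2.86, 2.86], [-0.3, 2.09], [-1.38, 1.24], [0.06, 2.45], [-1.56, 4.7], [0.09, 2.05], [-2.69, 2.69]. Speed limits (rad/s): [2.57, 2.57, 3.14, 3.14, 3.14, 3.14, 3.14].

### API

Orientations are given as a rotation vector (axis times angle).
In Python, from bench import ctrl gives the robot as it stands. The module is installed in compiled form; this text tells all that it offers.
- The arm moves only by the shell command python3 -m handwheel 'ROWS' [OPENING] [FORCE]. ROWS is JSON, a list of rows, each an object of numbers: "x", "y", "z": the shift along the tool's x, y, z in m; "wx", "wy", "wz": the turn, a rotation vector about the tool's x, y, z in degrees. A call has 1 to 10 rows; each row is the pose to reach, as a shift and turn from the pose commanded when the call began, along the tool's axes at that moment; what a row does not reach only later rows make up. A row lasts 1/12 s, in which the tool goes at most 41.7 mm and 7.16 degrees, less where a joint would pass 70% of its speed; a pose out of reach is approached as far as the arm can. A call with a gripper value outside its range is refused whole. OPENING is the finger opening in m, from 0 to 0.087, set as the call begins (- or left out, the last holds). The fingers move at their own pace and stop on an object; FORCE is the grip in N (left out, the last holds). Time passes only in rows, so rows that repeat a pose let the fingers close. It gives the time, the measured TCP pose, the force, the opening and the grip force at its end, in the units of the state.
- ctrl.get_state(): the state, without advancing time (a new reading comes with each control period).
- ctrl.get_image(name): name is "side" or "top" or "wrist"; returns a dict with "image" (480x640x3 uint8, red, green, blue), "K" (3x3 intrinsics, pixels), "k1" (the pictures are not rectified: a ray, as slopes to the right and down, at radius r is drawn at 1 + k1 r^2 times it, then the intrinsics apply), "world_to_cam" (4x4, takes a point from world to camera coordinates); the wrist camera has in their place "hand_eye" (4x4, takes a point from camera to tool coordinates, whose origin is the TCP and whose axes are the flange's). Camera axes: x right, y down, z forward; pixel columns grow to the right and rows downward; lengths in m; the calibration is good to about 2 mm. A picture is of the moment at which its call begins: read the wrist's pose just before it. There is no depth.
- ctrl.close_job(): hands the job in; it is judged then, once.
The state is a dict: "time": time; "joint_positions": joint angles; "qd": joint speeds; "joint_torque": joint torques, N m; "position": TCP position; "tool_rot": TCP orientation; "ft_force": force on the tool from outside, world axes, zero at the start; "torque": the same for the moment, N m; "grip_width": opening from 0.0 (shut) to 1.0 (fully open); "grip_force": force on a finger pad.
Only numpy, scipy, OpenCV 4.12 (cv2) and the standard library are available. Lean on these libraries where they do the work, as an engineer would, in place of code of your own. Each camera call takes 0.05 s, during which the arm holds its last target. There are 200 camera calls.

## Working session

There is one attempt and no reset: what is moved stays moved. The work goes in short steps, Python scripts to look and compute and a shell command to move; the robot and the scene stay as the last step left them, time stands still between calls to the robot, and variables do not carry over. Pictures are saved under pics/ and viewed, at most 10 in all, crops included, and the job is handed in when it is done.

```bash
mkdir -p pics; ls; python3 - <<'E'
from bench import ctrl
import cv2,numpy as np,pickle
s=ctrl.get_state();print({k:np.round(v,3).tolist() for k,v in s.items()}, ctrl.grip_point_offset)
for n in("top","side"):
    d=ctrl.get_image(n);pickle.dump(d,open(f"{n}0.pkl","wb"));cv2.imwrite(f"pics/{n}0.png",d["image"][:,:,::-1])
    print(n,d["K"],d["k1"],np.round(d["world_to_cam"],3))
E
```

```text
pics
{'time': 0.0, 'joint_positions': [-1.246, 0.322, -0.07, 1.452, 0.023, 1.371, -0.057], 'qd': [0.0, -0.002, -0.001, 0.001, 0.0, -0.0, -0.001], 'joint_torque': [0.001, -49.128, -0.403, -31.254, -0.064, 0.043, 0.0], 'position': [0.199, 0.618, 0.221], 'tool_rot': [-0.486, -3.104, 0.003], 'ft_force': [0.175, 0.123, 0.43], 'torque': [-0.003, -0.041, -0.006], 'grip_force': 0.0, 'grip_width': 0.996} 0.0187
top [[576.46567372   0.         326.25701658]
 [  0.         576.46567372 247.24863963]
 [  0.           0.           1.        ]] -0.13201126778146965 [[-0.016 -0.999  0.034  0.053]
 [-0.996  0.013 -0.084  0.583]
 [ 0.084 -0.035 -0.996  1.107]
 [ 0.     0.     0.     1.   ]]
side [[449.2371067    0.         316.59776186]
 [  0.         449.2371067  240.86956158]
 [  0.           0.           1.        ]] -0.10436822698832957 [[ 0.922 -0.387  0.015 -0.519]
 [-0.296 -0.729 -0.617  0.241]
 [ 0.249  0.564 -0.787  0.632]
 [ 0.     0.     0.     1.   ]]
```

View pics/top0.png

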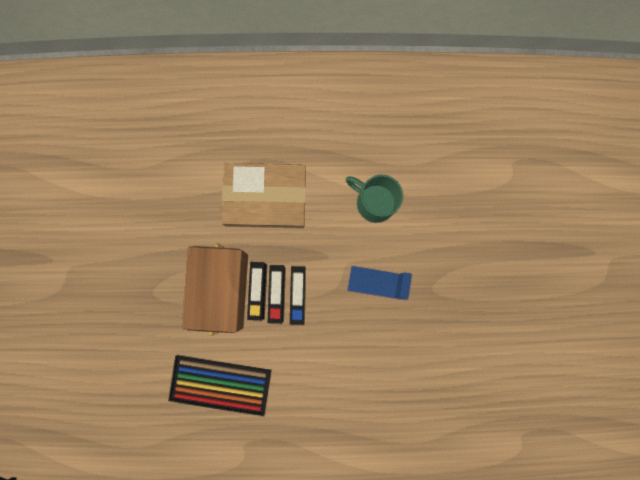

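View pics/side0.png

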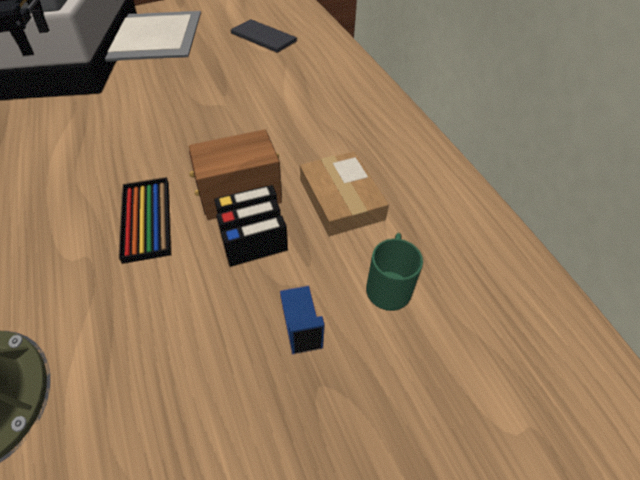

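```bash
cat > h.py <<'E'
import cv2,numpy as np,pickle
def ray(d,px,z,T=None):
    """pixels -> world points on plane height z; T = camera-to-world for wrist"""
    px=np.float64(px).reshape(-1,1,2)
    n=cv2.undistortPoints(px,d["K"],np.array([d["k1"],0,0,0]),None,None,None).reshape(-1,2) if 0 else cv2.undistortPoints(px,d["K"],np.array([d["k1"],0,0,0.])).reshape(-1,2)
    if T is None: T=np.linalg.inv(d["world_to_cam"])
    v=np.c_[n,np.ones(len(n))]@T[:3,:3].T; o=T[:3,3]
    return o+v*((z-o[2])/v[:,2])[:,None]
def big(m):
    c,_=cv2.findContours(m.astype(np.uint8),cv2.RETR_EXTERNAL,cv2.CHAIN_APPROX_NONE)
    return max(c,key=cv2.contourArea)
E
python3 - <<'E'
from h import *
d=pickle.load(open("top0.pkl","rb"));im=d["image"];hsv=cv2.cvtColor(im,cv2.COLOR_RGB2HSV)
H,S,V=[hsv[:,:,i].astype(int) for i in range(3)]
def roi(u0,u1,v0,v1):
    m=np.zeros(H.shape,bool);m[v0:v1,u0:u1]=1;return m
b=(H>100)&(H<125)&(S>120)&roi(335,425,255,315)
c=big(b);print("bookend poly",cv2.approxPolyDP(c,2,True).reshape(-1,2).tolist())
print("V row283",[(u,int(V[283,u])) for u in range(390,416)])
for n,u0,u1 in(("c",245,268),("b",268,287),("a",288,308)):
    w=(V>150)&(S<60)&roi(u0,u1,255,330)
    r=cv2.minAreaRect(big(w)); q=(S>140)&(V>100)&roi(u0,u1,300,325); 
    if n=="c": q&=(H>15)
    m=cv2.moments(big(q)); q=(m["m10"]/m["m00"],m["m01"]/m["m00"])
    k=(V<70)&roi(u0,u1,255,330)|w
    print(n,np.round(ray(d,[r[0],q],.07),4).tolist(),r)
    # label principal axis
    p=np.argwhere(w)[:,::-1]; 
    l=cv2.fitLine(np.float32(p),cv2.DIST_L2,0,.01,.01).ravel(); pts=ray(d,[l[2:]-l[:2]*15,l[2:]+l[:2]*15],.07);e=pts[0]-pts[1];print("  axis deg from x",np.degrees(np.arctan2(e[1],e[0]))%180)
print("V row290 chest",[(u,int(V[290,u])) for u in range(228,252)])
ch=(V>60)&(H<14)&roi(170,250,235,345);print("chest",cv2.approxPolyDP(big(ch),3,True).reshape(-1,2).tolist())
cr=cv2.resize(im[230:345,175:425],None,fx=3.2,fy=3.2,interpolation=cv2.INTER_CUBIC);cv2.imwrite("pics/crop1.png",cr[:,:,::-1])
E
```

```text
bookend poly [[352, 267], [349, 289], [406, 298], [409, 274], [398, 275]]
V row283 [(390, 119), (391, 120), (392, 118), (393, 119), (394, 117), (395, 119), (396, 114), (397, 102), (398, 96), (399, 97), (400, 93), (401, 95), (402, 107), (403, 120), (404, 118), (405, 118), (406, 116), (407, 116), (408, 119), (409, 113), (410, 101), (411, 140), (412, 154), (413, 156), (414, 158), (415, 156)]
c [[0.5114, 0.1787, 0.07], [0.4639, 0.1816, 0.07]] ((255.81629943847656, 284.4903564453125), (9.460589408874512, 31.482742309570312), 3.012787342071533)
  axis deg from x 176.21371680867816
b [[0.5053, 0.142, 0.07], [0.4578, 0.1443, 0.07]] ((275.5, 287.5), (31.0, 9.0), 90.0)
  axis deg from x 177.3255991582311
a [[0.5028, 0.101, 0.07], [0.4544, 0.1034, 0.07]] ((297.5, 288.5), (31.0, 9.0), 90.0)
  axis deg from x 178.0813306185254
V row290 chest [(228, 161), (229, 161), (230, 158), (231, 152), (232, 150), (233, 149), (234, 152), (235, 148), (236, 145), (237, 144), (238, 121), (239, 85), (240, 70), (241, 67), (242, 68), (243, 68), (244, 65), (245, 86), (246, 147), (247, 150), (248, 115), (249, 52), (250, 70), (251, 165)]
chest [[187, 294], [189, 300], [185, 301], [193, 298], [195, 304], [188, 311], [191, 313], [184, 310], [187, 319], [192, 313], [199, 318], [198, 322], [203, 322], [200, 318], [205, 314], [206, 331], [212, 326], [217, 330], [220, 324], [217, 319], [217, 325], [213, 319], [211, 323], [208, 320], [208, 304], [218, 308], [216, 313], [220, 314], [217, 311], [224, 305], [223, 310], [228, 305], [232, 311], [228, 295], [222, 306], [221, 295], [220, 300], [208, 302], [206, 293], [201, 292], [208, 297], [202, 300], [208, 309], [201, 317], [195, 316], [192, 311], [197, 313], [193, 309], [195, 301], [199, 301]]
```

View pics/crop1.png

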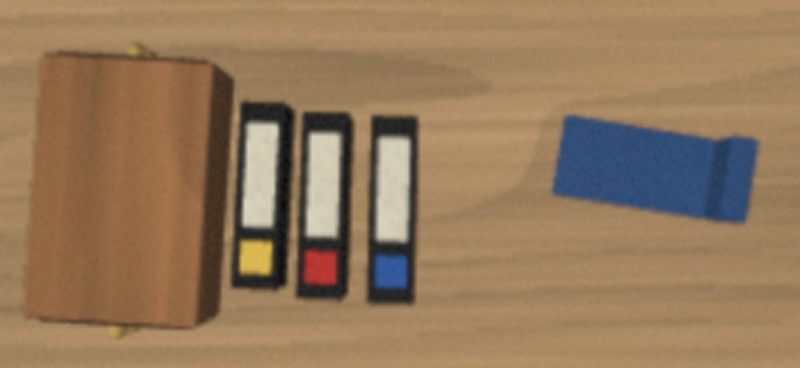

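```bash
python3 - <<'E'
from h import *
d=pickle.load(open("top0.pkl","rb"))
f=lambda p:np.array(p)/3.2+[175-.35,230-.35]
c=ray(d,f([(42,53),(211,63),(196,326),(27,316)]),.11);print(np.round(c,4).tolist(),np.linalg.norm(c-np.roll(c,1,0),axis=1))
ctr=c.mean(0);ey=(c[0]+c[3]-c[1]-c[2])[:2];ex=(c[0]+c[1]-c[2]-c[3])[:2]
print("chest",ctr,"ex ang",np.degrees(np.arctan2(ex[1],ex[0])),"ey ang",np.degrees(np.arctan2(ey[1],ey[0])))
e=ray(d,f([(565,115),(553,193)]),.016);t=ray(d,f([(724,137),(758,140),(745,222),(710,219)]),.08)
print("end",e,e.mean(0));print("foot",t,t.mean(0))
o=(t[1]+t[2])/2;v=e.mean(0)-o;print("outer",o,"len",np.linalg.norm(v[:2]),"y ang",np.degrees(np.arctan2(v[1],v[0])))
E
```

```text
[[0.5812, 0.2982, 0.11], [0.5743, 0.2023, 0.11], [0.4268, 0.2116, 0.11], [0.4333, 0.3067, 0.11]] [0.14817133 0.09617181 0.14783427 0.09531261]
chest [0.50389386 0.25473197 0.11      ] ex ang -3.455077229827108 ey ang 85.97297029067217
end [[ 0.54703632 -0.00458943  0.016     ]
 [ 0.4991477   0.00371032  0.016     ]] [ 5.23092010e-01 -4.39553474e-04  1.60000000e-02]
foot [[ 0.52949281 -0.09250782  0.08      ]
 [ 0.52741518 -0.11253954  0.08      ]
 [ 0.47973605 -0.10364805  0.08      ]
 [ 0.48187272 -0.08311108  0.08      ]] [ 0.50462919 -0.09795162  0.08      ]
outer [ 0.50357561 -0.10809379  0.08      ] len 0.10940898152017146 y ang 79.72457502393375
```

```bash
cat >> h.py <<'E'
from scipy.spatial.transform import Rotation as R
def togo(p,yaw,tilt=0):
    """shift/turn in tool axes to reach TCP p, tool y at yaw deg, tool tipped by tilt deg about its y"""
    from bench import ctrl
    s=ctrl.get_state();r0=R.from_rotvec(s["tool_rot"]);a=np.radians(yaw)
    y=np.array([np.cos(a),np.sin(a),0]);z=np.array([0,0,-1.]);x=np.cross(y,z)
    r=R.from_matrix(np.c_[x,y,z])*R.from_euler("y",tilt,degrees=True)
    print("shift",np.round(r0.inv().apply(np.array(p)-s["position"]),4),"turn",np.round((r0.inv()*r).as_rotvec(degrees=True),2))
E
python3 - <<'E'
from h import *
d=pickle.load(open("top0.pkl","rb"));hsv=cv2.cvtColor(d["image"],cv2.COLOR_RGB2HSV)
m=(hsv[:,:,0]>65)&(hsv[:,:,0]<95)&(hsv[:,:,1]>90);m[:100]=0
c=big(m);print("mug x/y range at z=.095",ray(d,c,.095).min(0),ray(d,c,.095).max(0))
togo([.522,-.015,.2],-10.1)
E
```

```text
mug x/y range at z=.095 [ 0.62677189 -0.09416461  0.095     ] [0.70621741 0.0043348  0.095     ]
shift [-0.5015 -0.5041  0.0225] turn [-8.000e-02  8.000e-02  8.229e+01]
```

```bash
python3 -m handwheel '[{"x":-0.5,"y":-0.504,"z":0.02,"wz":82.3},{"x":-0.5,"y":-0.504,"z":0.02,"wz":82.3},{"x":-0.5,"y":-0.504,"z":0.02,"wz":82.3},{"x":-0.5,"y":-0.504,"z":0.02,"wz":82.3},{"x":-0.5,"y":-0.504,"z":0.02,"wz":82.3},{"x":-0.5,"y":-0.504,"z":0.02,"wz":82.3},{"x":-0.5,"y":-0.504,"z":0.02,"wz":82.3},{"x":-0.5,"y":-0.504,"z":0.02,"wz":82.3},{"x":-0.5,"y":-0.504,"z":0.02,"wz":82.3},{"x":-0.5,"y":-0.504,"z":0.02,"wz":82.3}]' 0.087 8
python3 -c "
from h import *
togo([.5203,-.015,.2],-10.1)"
```

```text
shift [-0.4999 -0.5046  0.0225] turn [-8.000e-02  8.000e-02  8.229e+01]invalid input at $[0]: expected keys x, y, z, wx, wy, wz
```

```bash
python3 -m handwheel '[{"x":-0.5,"y":-0.504,"z":0.02,"wx":0,"wy":0,"wz":82.3},{"x":-0.5,"y":-0.504,"z":0.02,"wx":0,"wy":0,"wz":82.3},{"x":-0.5,"y":-0.504,"z":0.02,"wx":0,"wy":0,"wz":82.3},{"x":-0.5,"y":-0.504,"z":0.02,"wx":0,"wy":0,"wz":82.3},{"x":-0.5,"y":-0.504,"z":0.02,"wx":0,"wy":0,"wz":82.3},{"x":-0.5,"y":-0.504,"z":0.02,"wx":0,"wy":0,"wz":82.3},{"x":-0.5,"y":-0.504,"z":0.02,"wx":0,"wy":0,"wz":82.3},{"x":-0.5,"y":-0.504,"z":0.02,"wx":0,"wy":0,"wz":82.3},{"x":-0.5,"y":-0.504,"z":0.02,"wx":0,"wy":0,"wz":82.3},{"x":-0.5,"y":-0.504,"z":0.02,"wx":0,"wy":0,"wz":82.3}]' 0.087 8
python3 -c "
from h import *
togo([.5203,-.015,.2],-10.1)"
```

```text
time: 0.93
position: [0.3879, 0.2456, 0.2106]
tool_rot: [-2.217, -2.226, -0.0]
ft_force: [1.2, 0.5, 0.3]
grip_width: 1.001
grip_force: 0.0
shift [-0.2611  0.1313  0.0105] turn [-1.000e-02 -1.000e-02  1.034e+01]
```

```bash
python3 -m handwheel '[{"x":-0.26,"y":0.131,"z":0.01,"wx":0,"wy":0,"wz":10.3},{"x":-0.26,"y":0.131,"z":0.01,"wx":0,"wy":0,"wz":10.3},{"x":-0.26,"y":0.131,"z":0.01,"wx":0,"wy":0,"wz":10.3},{"x":-0.26,"y":0.131,"z":0.01,"wx":0,"wy":0,"wz":10.3},{"x":-0.26,"y":0.131,"z":0.01,"wx":0,"wy":0,"wz":10.3},{"x":-0.26,"y":0.131,"z":0.01,"wx":0,"wy":0,"wz":10.3},{"x":-0.26,"y":0.131,"z":0.01,"wx":0,"wy":0,"wz":10.3},{"x":-0.26,"y":0.131,"z":0.01,"wx":0,"wy":0,"wz":10.3},{"x":-0.26,"y":0.131,"z":0.01,"wx":0,"wy":0,"wz":10.3}]'
python3 -c "
from h import *
togo([.5036,-.1,.13],-10.1,60)"
```

```text
time: 1.68
position: [0.5214, -0.014, 0.2004]
tool_rot: [2.408, 2.018, -0.002]
ft_force: [-0.3, 0.5, -1.6]
grip_width: 1.001
grip_force: 0.0
shift [-0.0877 -0.0024  0.0705] turn [-4.000e-02  6.007e+01  1.000e-02]
```

```bash
python3 -m handwheel '[{"x":-0.088,"y":0,"z":0.05,"wx":0,"wy":60,"wz":0},{"x":-0.088,"y":0,"z":0.05,"wx":0,"wy":60,"wz":0},{"x":-0.088,"y":0,"z":0.05,"wx":0,"wy":60,"wz":0},{"x":-0.088,"y":0,"z":0.05,"wx":0,"wy":60,"wz":0},{"x":-0.088,"y":0,"z":0.05,"wx":0,"wy":60,"wz":0},{"x":-0.088,"y":0,"z":0.05,"wx":0,"wy":60,"wz":0},{"x":-0.088,"y":0,"z":0.05,"wx":0,"wy":60,"wz":0},{"x":-0.088,"y":0,"z":0.05,"wx":0,"wy":60,"wz":0},{"x":-0.088,"y":0,"z":0.05,"wx":0,"wy":60,"wz":0},{"x":-0.088,"y":0,"z":0.05,"wx":0,"wy":60,"wz":0}]'
python3 -c "
from h import *
togo([.5036,-.1,.15],-10.1,60);togo([.5203,-.015,.08],-10.1,-30)
print(ctrl.get_state()['joint_positions']) if 0 else None"; python3 -c "
from bench import ctrl;print(ctrl.get_state()['joint_positions'])"
```

```text
time: 2.52
position: [0.5038, -0.0985, 0.1448]
tool_rot: [-1.741, -1.45, -0.998]
ft_force: [-1.2, 0.1, -1.2]
grip_width: 1.001
grip_force: 0.0
shift [ 0.0037 -0.     -0.0039] turn [-0.46 -0.25 -0.56]
shift [-0.0141  0.0026  0.106 ] turn [-8.000e-01 -9.025e+01 -8.000e-02]
[ 0.16711186  0.58427472  0.66859288  1.80505763 -1.05927887  1.79110901
  1.00817866]
```

```bash
python3 -m handwheel '[{"x":0,"y":0,"z":0,"wx":-0.5,"wy":-45,"wz":-0.5},{"x":0,"y":0,"z":0,"wx":-0.5,"wy":-45,"wz":-0.5},{"x":-0.005,"y":0.002,"z":0.02,"wx":-0.5,"wy":-90,"wz":0},{"x":-0.005,"y":0.002,"z":0.04,"wx":-0.5,"wy":-90,"wz":0},{"x":-0.008,"y":0.002,"z":0.06,"wx":-0.7,"wy":-90,"wz":0},{"x":-0.014,"y":0.002,"z":0.08,"wx":-0.7,"wy":-90,"wz":0},{"x":-0.014,"y":0.002,"z":0.1,"wx":-0.7,"wy":-90,"wz":0},{"x":-0.014,"y":0.002,"z":0.1,"wx":-0.7,"wy":-90,"wz":0},{"x":-0.014,"y":0.002,"z":0.1,"wx":-0.7,"wy":-90,"wz":0},{"x":-0.014,"y":0.002,"z":0.1,"wx":-0.7,"wy":-90,"wz":0}]'
python3 -c "
from h import *
togo([.5203,-.015,.06],-10.1,-30)"
```

```text
time: 3.35
position: [0.5237, -0.0158, 0.0914]
tool_rot: [2.287, 1.929, -0.215]
ft_force: [0.3, 0.4, -0.7]
grip_width: 0.998
grip_force: 0.0
shift [ 0.0065 -0.004   0.0307] turn [  1.06 -18.45   0.13]
```

```bash
python3 -m handwheel '[{"x":0.006,"y":-0.003,"z":0.03,"wx":0.8,"wy":-18.5,"wz":0},{"x":0.006,"y":-0.003,"z":0.03,"wx":0.8,"wy":-18.5,"wz":0},{"x":0.006,"y":-0.003,"z":0.03,"wx":0.8,"wy":-18.5,"wz":0},{"x":0.006,"y":-0.003,"z":0.03,"wx":0.8,"wy":-18.5,"wz":0},{"x":0.006,"y":-0.003,"z":0.03,"wx":0.8,"wy":-18.5,"wz":0},{"x":0.006,"y":-0.003,"z":0.03,"wx":0.8,"wy":-18.5,"wz":0}]'
python3 - <<'E'
from h import *
from bench import ctrl
togo([.5205,-.015,.01],-10.1,-30)
d=ctrl.get_image("side");cv2.imwrite("pics/s1.png",d["image"][140:400,160:460,::-1].repeat(2,0).repeat(2,1))
E
```

```text
time: 3.85
position: [0.5195, -0.0193, 0.0591]
tool_rot: [2.112, 1.768, -0.565]
ft_force: [0.5, -0.3, 0.8]
grip_width: 0.998
grip_force: 0.0
shift [0.0282 0.0004 0.0404] turn [-0.16 -0.17 -0.01]
```

View pics/s1.png

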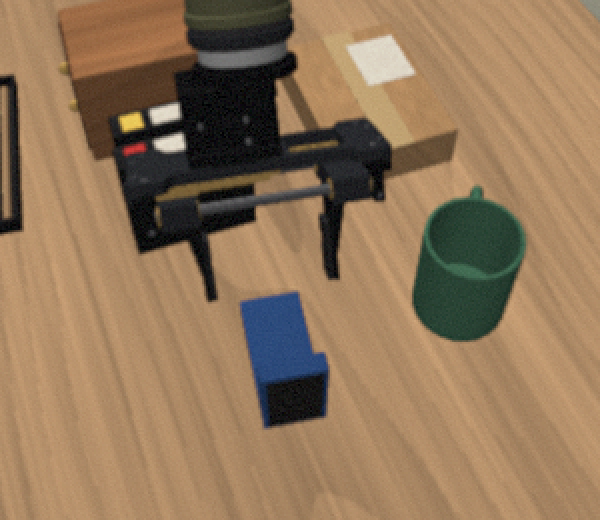

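```bash
python3 -m handwheel '[{"x":0.01,"y":0,"z":0.014,"wx":0,"wy":0,"wz":0},{"x":0.02,"y":0,"z":0.028,"wx":0,"wy":0,"wz":0},{"x":0.028,"y":0,"z":0.04,"wx":0,"wy":0,"wz":0},{"x":0.028,"y":0,"z":0.04,"wx":0,"wy":0,"wz":0},{"x":0.028,"y":0,"z":0.04,"wx":0,"wy":0,"wz":0},{"x":0.028,"y":0,"z":0.04,"wx":0,"wy":0,"wz":0}]'
python3 - <<'E'
from h import *
togo([.5205,-.015,.01],-10.1,-30)
E
```

```text
time: 4.4
position: [0.5201, -0.0159, 0.0104]
tool_rot: [2.112, 1.766, -0.569]
ft_force: [0.4, -0.8, -0.2]
grip_width: 1.001
grip_force: 0.0
shift [ 0.001   0.0002 -0.0001] turn [-0.25 -0.02 -0.05]
```

```bash
python3 -m handwheel '[{"x":0.001,"y":0,"z":0,"wx":0,"wy":0,"wz":0},{"x":0.001,"y":0,"z":0,"wx":0,"wy":0,"wz":0},{"x":0.001,"y":0,"z":0,"wx":0,"wy":0,"wz":0},{"x":0.001,"y":0,"z":0,"wx":0,"wy":0,"wz":0},{"x":0.001,"y":0,"z":0,"wx":0,"wy":0,"wz":0},{"x":0.001,"y":0,"z":0,"wx":0,"wy":0,"wz":0},{"x":0.001,"y":0,"z":0,"wx":0,"wy":0,"wz":0},{"x":0.001,"y":0,"z":0,"wx":0,"wy":0,"wz":0}]' 0.03 15
python3 - <<'E'
from h import *
togo([.5205,-.015,.01],-10.1,-30)
from bench import ctrl
d=ctrl.get_image("top");cv2.imwrite("pics/t1.png",d["image"][230:345,175:425,::-1].repeat(3,0).repeat(3,1))
E
```

```text
time: 5.07
position: [0.5199, -0.0142, 0.009]
tool_rot: [2.11, 1.767, -0.57]
ft_force: [-0.5, 0.9, 0.5]
grip_width: 0.574
grip_force: 15.0
shift [-0.0011  0.0007 -0.0005] turn [-0.25  0.02  0.06]
```

```bash
python3 -m handwheel '[{"x":-0.003,"y":0,"z":-0.004,"wx":0,"wy":3,"wz":0},{"x":-0.0063,"y":0,"z":-0.0078,"wx":0,"wy":6,"wz":0},{"x":-0.0097,"y":0,"z":-0.0115,"wx":0,"wy":9,"wz":0},{"x":-0.0133,"y":0,"z":-0.0150,"wx":0,"wy":12,"wz":0},{"x":-0.0171,"y":0,"z":-0.0182,"wx":0,"wy":15,"wz":0},{"x":-0.0171,"y":0,"z":-0.0182,"wx":0,"wy":15,"wz":0},{"x":-0.0171,"y":0,"z":-0.0182,"wx":0,"wy":15,"wz":0}]'
python3 - <<'E'
from h import *
a=np.radians(15);p=np.array([.5036,-.1081]);r=.0953*np.cos(a)-.0095*np.sin(a)
togo([*(p+r*np.array([.1754,.9845])),.0953*np.sin(a)+.0095*np.cos(a)],-10.1,-15)
from bench import ctrl
s=ctrl.get_state();print(s["ft_force"],s["torque"])
d=ctrl.get_image("side");cv2.imwrite("pics/s2.png",d["image"][140:400,160:460,::-1].repeat(2,0).repeat(2,1))
E
```

```text
time: 5.7
position: [0.5189, -0.0209, 0.0336]
tool_rot: [2.272, 1.898, -0.304]
ft_force: [0.4, -1.5, -1.7]
grip_width: 0.57
grip_force: 15.0
shift [ 0.001   0.0002 -0.0005] turn [-0.25  0.05 -0.13]
[ 0.44555561 -1.54016138 -1.68255694] [-0.06463323 -0.15829122  0.1073881 ]
```

View pics/s2.png

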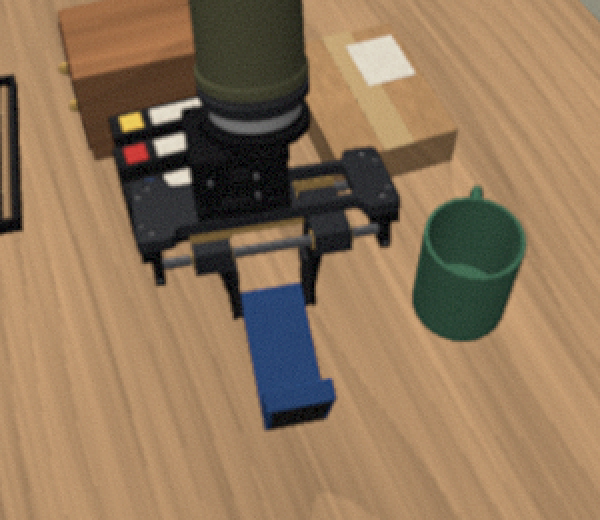

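```bash
python3 -m handwheel '[{"x":-0.003,"y":0,"z":-0.004,"wx":0,"wy":3,"wz":0},{"x":-0.0063,"y":0,"z":-0.0078,"wx":0,"wy":6,"wz":0},{"x":-0.0097,"y":0,"z":-0.0114,"wx":0,"wy":9,"wz":0},{"x":-0.0133,"y":0,"z":-0.0147,"wx":0,"wy":12,"wz":0},{"x":-0.0171,"y":0,"z":-0.0179,"wx":0,"wy":15,"wz":0},{"x":-0.0211,"y":0,"z":-0.0209,"wx":0,"wy":18,"wz":0},{"x":-0.0252,"y":0,"z":-0.0237,"wx":0,"wy":21,"wz":0},{"x":-0.0295,"y":0,"z":-0.0263,"wx":0,"wy":24,"wz":0},{"x":-0.0295,"y":0,"z":-0.0263,"wx":0,"wy":24,"wz":0},{"x":-0.0295,"y":0,"z":-0.0263,"wx":0,"wy":24,"wz":0}]'
cat > arc.py <<'E'
from h import *;import sys
t=float(sys.argv[1]);a=np.radians(t);p=np.array([.5036,-.1081]);r=.0953*np.cos(a)-.0095*np.sin(a)
togo([*(p+r*np.array([.1754,.9845])),.0953*np.sin(a)+.0095*np.cos(a)],-10.1,t-30)
E
python3 arc.py 39
```

```text
time: 6.58
position: [0.5153, -0.0404, 0.066]
tool_rot: [-2.326, -1.944, -0.177]
ft_force: [0.7, 1.5, 2.0]
grip_width: 0.574
grip_force: 15.0
shift [-0.0004  0.0004 -0.0014] turn [-0.31  0.03 -0.13]
```

```bash
python3 -m handwheel '[{"x":-0.003,"y":0,"z":-0.0042,"wx":0,"wy":3,"wz":0},{"x":-0.0063,"y":0,"z":-0.0082,"wx":0,"wy":6,"wz":0},{"x":-0.0097,"y":0,"z":-0.0119,"wx":0,"wy":9,"wz":0},{"x":-0.0133,"y":0,"z":-0.0154,"wx":0,"wy":12,"wz":0},{"x":-0.0171,"y":0,"z":-0.0186,"wx":0,"wy":15,"wz":0},{"x":-0.0211,"y":0,"z":-0.0216,"wx":0,"wy":18,"wz":0},{"x":-0.0252,"y":0,"z":-0.0244,"wx":0,"wy":21,"wz":0},{"x":-0.0295,"y":0,"z":-0.027,"wx":0,"wy":24,"wz":0},{"x":-0.0295,"y":0,"z":-0.027,"wx":0,"wy":24,"wz":0},{"x":-0.0295,"y":0,"z":-0.027,"wx":0,"wy":24,"wz":0}]'
python3 arc.py 63
python3 - <<'E'
from h import *
from bench import ctrl
d=ctrl.get_image("side");cv2.imwrite("pics/s3.png",d["image"][140:400,160:460,::-1].repeat(2,0).repeat(2,1))
E
```

```text
time: 7.42
position: [0.5097, -0.0715, 0.0892]
tool_rot: [-2.069, -1.731, -0.611]
ft_force: [-0.3, 3.6, 8.4]
grip_width: 0.575
grip_force: 15.0
shift [-0.0019  0.0004 -0.0013] turn [-0.38 -0.24 -0.18]
```

View pics/s3.png

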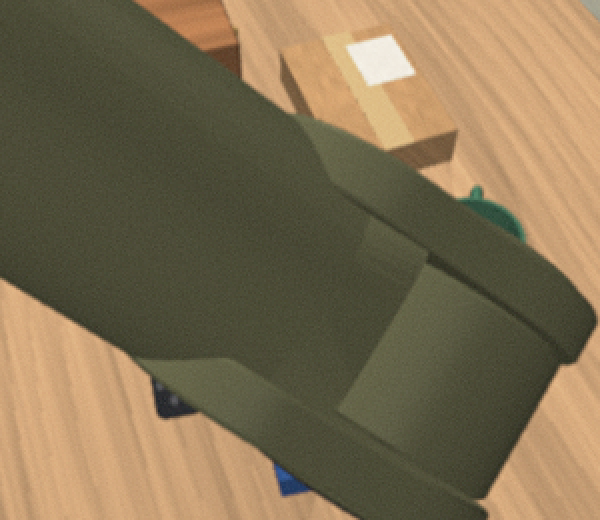

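```bash
python3 -m handwheel '[{"x":-0.0024,"y":0,"z":-0.0049,"wx":0,"wy":3,"wz":0},{"x":-0.0057,"y":0,"z":-0.0088,"wx":0,"wy":6,"wz":0},{"x":-0.0091,"y":0,"z":-0.0125,"wx":0,"wy":9,"wz":0},{"x":-0.0127,"y":0,"z":-0.0160,"wx":0,"wy":12,"wz":0},{"x":-0.0165,"y":0,"z":-0.0192,"wx":0,"wy":15,"wz":0},{"x":-0.0205,"y":0,"z":-0.0223,"wx":0,"wy":18,"wz":0},{"x":-0.0205,"y":0,"z":-0.0223,"wx":0,"wy":18,"wz":0},{"x":-0.0205,"y":0,"z":-0.0223,"wx":0,"wy":18,"wz":0}]'
python3 arc.py 81
python3 - <<'E'
from h import *
from bench import ctrl
d=ctrl.get_image("top");cv2.imwrite("pics/t2.png",d["image"][200:360,300:500,::-1].repeat(3,0).repeat(3,1))
E
```

```text
time: 8.13
position: [0.5042, -0.1017, 0.0963]
tool_rot: [-1.856, -1.55, -0.882]
ft_force: [-1.8, 1.1, 8.2]
grip_width: 0.57
grip_force: 15.0
shift [-0.0011  0.0005 -0.0002] turn [-0.3  -0.21 -0.31]
```

View pics/t2.png

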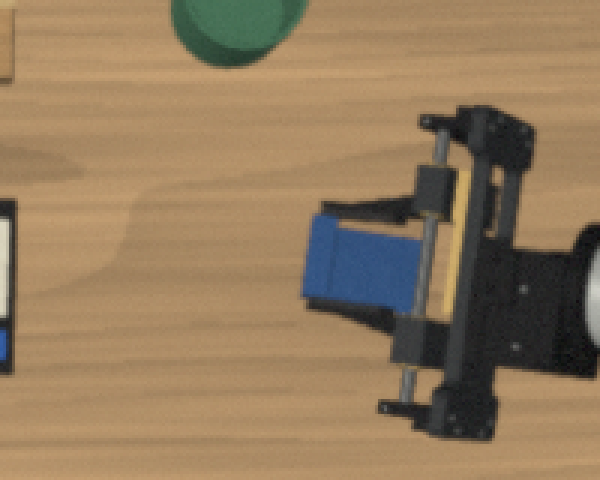

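```bash
python3 -m handwheel '[{"x":-0.0011,"y":0,"z":-0.0023,"wx":0,"wy":1.5,"wz":0},{"x":-0.0026,"y":0,"z":-0.0043,"wx":0,"wy":3,"wz":0},{"x":-0.0042,"y":0,"z":-0.0062,"wx":0,"wy":4.5,"wz":0},{"x":-0.0059,"y":0,"z":-0.0081,"wx":0,"wy":6,"wz":0},{"x":-0.0076,"y":0,"z":-0.01,"wx":0,"wy":7.5,"wz":0},{"x":-0.0093,"y":0,"z":-0.0118,"wx":0,"wy":9,"wz":0},{"x":-0.0105,"y":0,"z":-0.013,"wx":0,"wy":10,"wz":0},{"x":-0.0105,"y":0,"z":-0.013,"wx":0,"wy":10,"wz":0}]'
python3 arc.py 91
python3 - <<'E'
from bench import ctrl
import numpy as np
s=ctrl.get_state();print(np.round(s["joint_positions"],2),np.round(s["ft_force"],2),np.round(s["torque"],2))
E
```

```text
time: 8.85
position: [0.5015, -0.1172, 0.097]
tool_rot: [-1.724, -1.44, -1.021]
ft_force: [1.7, 6.3, 8.2]
grip_width: 0.57
grip_force: 15.0
shift [-0.0026  0.0005 -0.0007] turn [-0.18 -0.55 -0.26]
[ 0.27  0.67  0.58  1.78 -1.06  1.77  1.09] [1.67 6.3  8.18] [ 1.05 -0.27 -0.08]
```

```bash
python3 -m handwheel '[{"x":0,"y":0,"z":0,"wx":0,"wy":0,"wz":0},{"x":0,"y":0,"z":0,"wx":0,"wy":0,"wz":0},{"x":0,"y":0,"z":0,"wx":0,"wy":0,"wz":0},{"x":0,"y":0,"z":0,"wx":0,"wy":0,"wz":0},{"x":0,"y":0,"z":0,"wx":0,"wy":0,"wz":0}]' - 4
python3 - <<'E'
from h import *
from bench import ctrl
s=ctrl.get_state();print(np.round(s["position"],4),np.round(s["ft_force"],2),np.round(s["torque"],2))
d=ctrl.get_image("top");im=d["image"];hsv=cv2.cvtColor(im,cv2.COLOR_RGB2HSV)
pickle.dump(d,open("top2.pkl","wb"))
b=(hsv[:,:,0]>100)&(hsv[:,:,0]<125)&(hsv[:,:,1]>120);b[:,:335]=0
c=cv2.approxPolyDP(big(b),1.5,True).reshape(-1,2);print(c.tolist());print(np.round(ray(d,c,.11),4)[:,:2].tolist());print(np.round(ray(d,c,.016),4)[:,:2].tolist())
d=ctrl.get_image("side");cv2.imwrite("pics/x.png",im[200:360,300:500,::-1].repeat(4,0)[:600].repeat(4,1))
E
```

```text
time: 9.27
position: [0.5011, -0.119, 0.0958]
tool_rot: [-1.732, -1.445, -1.016]
ft_force: [1.0, 3.9, 3.7]
grip_width: 0.572
grip_force: 4.0
[ 0.5011 -0.119   0.0958] [1.04 3.91 3.7 ] [0.16 0.02 0.01]
[[405, 276], [402, 290], [403, 298], [439, 303], [441, 281], [424, 279], [421, 277], [421, 274]]
[[0.5218, -0.0949], [0.4965, -0.0888], [0.482, -0.0903], [0.4716, -0.1563], [0.5116, -0.1611], [0.5158, -0.1297], [0.5195, -0.1243], [0.5249, -0.1245]]
[[0.5248, -0.1111], [0.4972, -0.1044], [0.4814, -0.106], [0.4701, -0.178], [0.5136, -0.1833], [0.5182, -0.149], [0.5223, -0.1431], [0.5282, -0.1433]]
```

View pics/x.png

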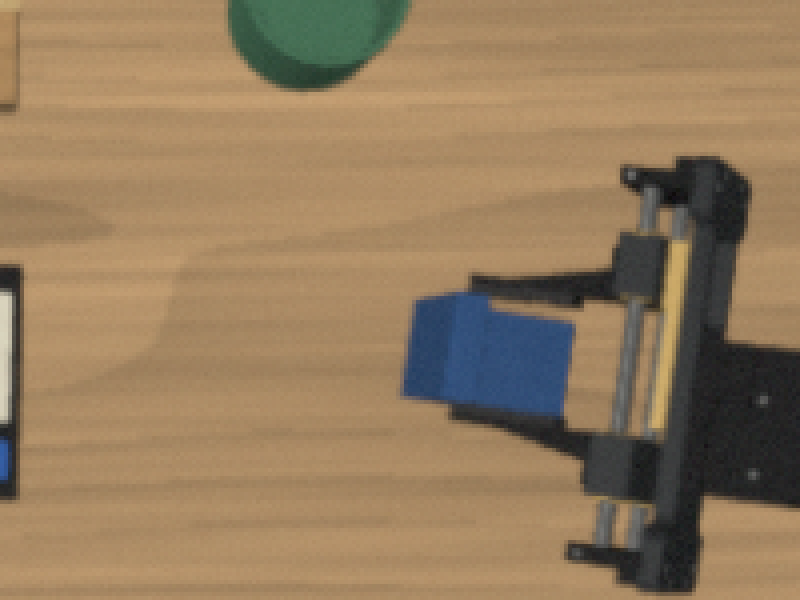

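```bash
python3 -m handwheel '[{"x":0,"y":0,"z":0,"wx":0,"wy":0,"wz":0},{"x":0,"y":0,"z":0,"wx":0,"wy":0,"wz":0},{"x":0,"y":0,"z":0,"wx":0,"wy":0,"wz":0},{"x":0,"y":0,"z":0,"wx":0,"wy":0,"wz":0},{"x":0,"y":0,"z":-0.02,"wx":0,"wy":0,"wz":0},{"x":0,"y":0,"z":-0.05,"wx":0,"wy":0,"wz":0},{"x":0,"y":0,"z":-0.08,"wx":0,"wy":0,"wz":0},{"x":0,"y":0,"z":-0.11,"wx":0,"wy":0,"wz":0},{"x":0,"y":0,"z":-0.14,"wx":0,"wy":0,"wz":0},{"x":0,"y":0,"z":-0.14,"wx":0,"wy":0,"wz":0}]' 0.08 8
cat > meas.py <<'E'
from h import *
from bench import ctrl
d=ctrl.get_image("top");im=d["image"];hsv=cv2.cvtColor(im,cv2.COLOR_RGB2HSV)
b=(hsv[:,:,0]>100)&(hsv[:,:,0]<125)&(hsv[:,:,1]>120);b[:,:335]=0
c=big(b);q=cv2.approxPolyDP(c,1.5,True).reshape(-1,2);print(q.tolist());print(np.round(ray(d,q,.11),4)[:,:2].tolist());print(np.round(ray(d,q,.016),4)[:,:2].tolist())
c=c.reshape(-1,2);e=ray(d,c,.016);u=c[:,0].max()
f=[p for p in e if p[1]<e[:,1].min()+.012 and e[:,0].min()+.006<p[0]<e[:,0].max()-.012]
l=np.polyfit([p[0] for p in f],[p[1] for p in f],1);print("foot end edge slope deg",np.degrees(np.arctan(l[0])),"at mean",np.mean(f,0))
E
python3 meas.py; python3 -c "
from h import *
togo([.489,-.173,.15],-10.1)"
```

```text
time: 10.2
position: [0.4787, -0.2465, 0.1654]
tool_rot: [-1.744, -1.447, -1.017]
ft_force: [-0.4, -0.2, 0.7]
grip_width: 0.918
grip_force: 0.0
[[405, 276], [401, 297], [439, 303], [441, 281], [423, 279], [419, 274]]
[[0.5218, -0.0949], [0.4839, -0.0867], [0.4716, -0.1563], [0.5116, -0.1611], [0.5158, -0.1279], [0.525, -0.1208]]
[[0.5248, -0.1111], [0.4834, -0.1021], [0.4701, -0.178], [0.5136, -0.1833], [0.5182, -0.147], [0.5283, -0.1393]]
foot end edge slope deg -0.9989773966041388 at mean [ 0.49889492 -0.1812456   0.016     ]
shift [ 0.0225 -0.0032  0.0694] turn [ 3.000e-02 -6.071e+01 -4.200e-01]
```

```bash
python3 -m handwheel '[{"x":0.012,"y":0,"z":0.0,"wx":0,"wy":-30,"wz":0},{"x":0.024,"y":0,"z":0.0,"wx":0,"wy":-30,"wz":0},{"x":0.024,"y":0,"z":0.02,"wx":0,"wy":-60.7,"wz":0},{"x":0.024,"y":0,"z":0.03,"wx":0,"wy":-60.7,"wz":0},{"x":0.024,"y":0,"z":0.04,"wx":0,"wy":-60.7,"wz":0},{"x":0.024,"y":0,"z":0.05,"wx":0,"wy":-60.7,"wz":0},{"x":0.024,"y":0,"z":0.06,"wx":0,"wy":-60.7,"wz":0},{"x":0.024,"y":0,"z":0.072,"wx":0,"wy":-60.7,"wz":0},{"x":0.024,"y":0,"z":0.072,"wx":0,"wy":-60.7,"wz":-0.4},{"x":0.024,"y":0,"z":0.072,"wx":0,"wy":-60.7,"wz":-0.4}]' 0.087
python3 -c "
from h import *
from bench import ctrl
togo([.493,-.170,.06],-10.1)
d=ctrl.get_image('wrist');cv2.imwrite('pics/w.png',d['image'][:,:,::-1])"
```

```text
time: 11.08
position: [0.494, -0.1594, 0.1491]
tool_rot: [-2.387, -2.034, -0.006]
ft_force: [-0.8, 0.4, -0.7]
grip_width: 1.001
grip_force: 0.0
shift [-0.0112  0.0008  0.0891] turn [-0.1  -0.35  0.98]
```

View pics/w.png

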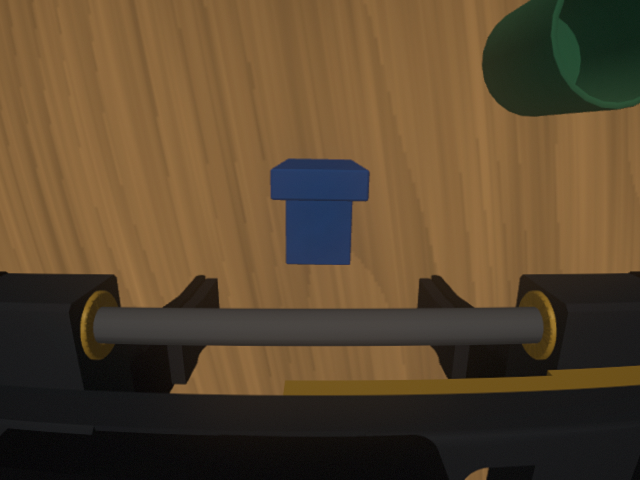

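```bash
python3 - <<'E'
from h import *
from bench import ctrl
s=ctrl.get_state();d=ctrl.get_image('wrist')
T=np.eye(4);T[:3,:3]=R.from_rotvec(s["tool_rot"]).as_matrix();T[:3,3]=s["position"]
W=T@d["hand_eye"]
def wt(p,z):
    w=ray(d,p,z,W);print(np.round(w,4).tolist(),"tool",np.round((w-s["position"])@T[:3,:3],4).tolist())
wt([(286,264),(352,264)],.016);wt([(271,199),(368,199),(285,160),(356,160)],.11)
E
```

```text
[[0.4639, -0.1842, 0.016], [0.5145, -0.1926, 0.016]] tool [[-0.0272, -0.0252, 0.1332], [-0.0272, 0.0261, 0.1331]]
[[0.4754, -0.1208, 0.11], [0.5243, -0.1289, 0.11], [0.486, -0.1026, 0.11], [0.521, -0.1085, 0.11]] tool [[0.0379, -0.0244, 0.0396], [0.0379, 0.0251, 0.0395], [0.0575, -0.0169, 0.0398], [0.0575, 0.0186, 0.0397]]
```

```bash
python3 -m handwheel '[{"x":-0.013,"y":0,"z":0.02,"wx":0,"wy":-0.3,"wz":0},{"x":-0.013,"y":0,"z":0.05,"wx":0,"wy":-0.3,"wz":0},{"x":-0.013,"y":0,"z":0.08,"wx":0,"wy":-0.3,"wz":0},{"x":-0.013,"y":0,"z":0.11,"wx":0,"wy":-0.3,"wz":0},{"x":-0.013,"y":0,"z":0.13,"wx":0,"wy":-0.3,"wz":0},{"x":-0.013,"y":0,"z":0.142,"wx":0,"wy":-0.3,"wz":0},{"x":-0.013,"y":0,"z":0.142,"wx":0,"wy":-0.3,"wz":0},{"x":-0.013,"y":0,"z":0.142,"wx":0,"wy":-0.3,"wz":0}]'
python3 -c "
from h import *
togo([.4915,-.1746,.004],-9.4)"
```

```text
time: 11.85
position: [0.4902, -0.1806, 0.0079]
tool_rot: [-2.407, -2.018, 0.003]
ft_force: [0.2, -0.4, 0.1]
grip_width: 0.999
grip_force: 0.0
shift [0.0061 0.0002 0.0039] turn [-0.1   0.06 -0.65]
```

```bash
python3 -m handwheel '[{"x":0.006,"y":0,"z":0.003,"wx":0,"wy":0,"wz":0},{"x":0.006,"y":0,"z":0.003,"wx":0,"wy":0,"wz":0},{"x":0.006,"y":0,"z":0.003,"wx":0,"wy":0,"wz":0}]'
python3 -m handwheel '[{"x":0,"y":0,"z":0,"wx":0,"wy":0,"wz":0},{"x":0,"y":0,"z":0,"wx":0,"wy":0,"wz":0},{"x":0,"y":0,"z":0,"wx":0,"wy":0,"wz":0},{"x":0,"y":0,"z":0,"wx":0,"wy":0,"wz":0},{"x":0,"y":0,"z":0,"wx":0,"wy":0,"wz":0},{"x":0,"y":0,"z":0,"wx":0,"wy":0,"wz":0},{"x":0,"y":0,"z":0,"wx":0,"wy":0,"wz":0}]' 0.03 20
python3 - <<'E'
from h import *
from bench import ctrl
s=ctrl.get_state();print(s["position"])
M=R.from_rotvec(s["tool_rot"]).as_matrix();yaw=np.degrees(np.arctan2(M[1,1],M[0,1]));print("yaw",yaw,"tilt",M[2])
# row axis: through chest centre
for off in (.134+.05,.134+.066):
    pass
c=np.array([.504,.2547]);a=np.radians(86.4);e=np.array([np.cos(a),np.sin(a)])
k=-.134-.065
print("final TCP",c+k*e)
q=s["position"][:2]-c;al=q@e;print("aligned TCP at same reach",c+(al)*e, "remaining",k-al)
for p in (c+(al+.02)*e,c+(k)*e): togo([*p,s["position"][2]],-3.6)
E
```

```text
time: 12.1
position: [0.4929, -0.1722, 0.0059]
tool_rot: [2.403, 2.023, 0.001]
ft_force: [-0.7, -0.1, -0.2]
grip_width: 1.001
grip_force: 0.0
time: 12.68
position: [0.4918, -0.1727, 0.0049]
tool_rot: [-2.404, -2.022, 0.002]
ft_force: [0.5, 0.2, 0.0]
grip_width: 0.571
grip_force: 20.0
[ 0.49181168 -0.17271142  0.00485327]
yaw -9.85745757002636 tilt [-3.49708595e-04 -1.14857993e-03 -9.99999279e-01]
final TCP [0.49150469 0.05609268]
aligned TCP at same reach [ 0.47716752 -0.17179009] remaining 0.22833333509581205
shift [ 0.0183 -0.0168  0.    ] turn [-0.07  0.02 -6.26]
shift [ 0.2254 -0.0395 -0.    ] turn [-0.07  0.02 -6.26]
```

```bash
python3 -m handwheel '[{"x":0.004,"y":-0.004,"z":0,"wx":0,"wy":0,"wz":-1.5},{"x":0.008,"y":-0.008,"z":0,"wx":0,"wy":0,"wz":-3},{"x":0.013,"y":-0.012,"z":0,"wx":0,"wy":0,"wz":-4.7},{"x":0.018,"y":-0.017,"z":0,"wx":0,"wy":0,"wz":-6.3},{"x":0.038,"y":-0.019,"z":0,"wx":0,"wy":0,"wz":-6.3},{"x":0.058,"y":-0.021,"z":0,"wx":0,"wy":0,"wz":-6.3},{"x":0.078,"y":-0.023,"z":0,"wx":0,"wy":0,"wz":-6.3},{"x":0.098,"y":-0.0255,"z":0,"wx":0,"wy":0,"wz":-6.3},{"x":0.118,"y":-0.0275,"z":0,"wx":0,"wy":0,"wz":-6.3},{"x":0.138,"y":-0.03,"z":0,"wx":0,"wy":0,"wz":-6.3}]'
python3 -m handwheel '[{"x":0.01,"y":0,"z":0,"wx":0,"wy":0,"wz":0},{"x":0.015,"y":0,"z":0,"wx":0,"wy":0,"wz":0},{"x":0.015,"y":0,"z":0,"wx":0,"wy":0,"wz":0},{"x":0.015,"y":0,"z":0,"wx":0,"wy":0,"wz":0}]'
python3 - <<'E'
from h import *
from bench import ctrl
togo([.49150469,.05609268,.005],-3.6)
d=ctrl.get_image("top");im=d["image"];cv2.imwrite("pics/t5.png",cv2.resize(im[230:345,175:425],None,fx=3.2,fy=3.2,interpolation=cv2.INTER_CUBIC)[:,:,::-1])
E
```

```text
time: 13.52
position: [0.4849, -0.0309, 0.0048]
tool_rot: [-2.287, -2.153, 0.003]
ft_force: [1.2, -3.0, 0.3]
grip_width: 0.573
grip_force: 20.0
time: 13.85
position: [0.4864, -0.0153, 0.0048]
tool_rot: [-2.286, -2.151, 0.0]
ft_force: [-1.3, 3.2, 1.8]
grip_width: 0.572
grip_force: 20.0
shift [ 0.0716  0.0007 -0.    ] turn [-0.12 -0.1   0.11]
```

View pics/t5.png

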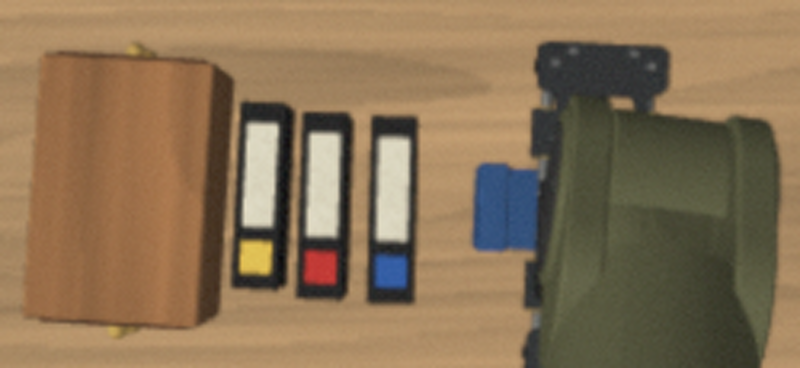

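```bash
python3 -m handwheel '[{"x":0.005,"y":0,"z":0,"wx":0,"wy":0,"wz":0},{"x":0.011,"y":0,"z":0,"wx":0,"wy":0,"wz":0},{"x":0.017,"y":0.0002,"z":0,"wx":0,"wy":0,"wz":0},{"x":0.023,"y":0.0002,"z":0,"wx":0,"wy":0,"wz":0},{"x":0.029,"y":0.0003,"z":0,"wx":0,"wy":0,"wz":0},{"x":0.035,"y":0.0004,"z":0,"wx":0,"wy":0,"wz":0},{"x":0.041,"y":0.0005,"z":0,"wx":0,"wy":0,"wz":0},{"x":0.047,"y":0.0006,"z":0,"wx":0,"wy":0,"wz":0},{"x":0.053,"y":0.0007,"z":0,"wx":0,"wy":0,"wz":0},{"x":0.058,"y":0.0007,"z":0,"wx":0,"wy":0,"wz":0}]' - 40
cat > row.py <<'E'
from h import *
from bench import ctrl
togo([.49150469,.05609268,.005],-3.6)
d=ctrl.get_image("top");im=d["image"];hsv=cv2.cvtColor(im,cv2.COLOR_RGB2HSV);Hh,S,V=[hsv[:,:,i].astype(int) for i in range(3)]
w=((V>150)&(S<60)).astype(np.uint8);w[:,:235]=0;w[:,330:]=0;w[:250]=0;w[330:]=0
for c in cv2.findContours(w,cv2.RETR_EXTERNAL,cv2.CHAIN_APPROX_NONE)[0]:
    if cv2.contourArea(c)<100: continue
    m=np.zeros_like(w);cv2.drawContours(m,[c],-1,1,-1)
    l=cv2.fitLine(np.float32(np.argwhere(m)[:,::-1]),cv2.DIST_L2,0,.01,.01).ravel();p=ray(d,[l[2:],l[2:]-l[:2]*15,l[2:]+l[:2]*15],.07);e=p[1]-p[2]
    print("label",np.round(p[0],4),"deg",round(np.degrees(np.arctan2(e[1],e[0]))%180-180,2))
b=(Hh>100)&(Hh<125)&(S>120);b[:,:245]=0;b[:255]=0;b[330:]=0
c=big(b);q=cv2.approxPolyDP(c,1.2,True).reshape(-1,2);print(q.tolist(),np.round(ray(d,q,.11),4)[:,:2].tolist())
E
python3 row.py
```

```text
time: 14.73
position: [0.4912, 0.0414, 0.0048]
tool_rot: [-2.289, -2.151, 0.002]
ft_force: [-1.7, -5.2, 2.4]
grip_width: 0.568
grip_force: 40.0
shift [ 0.0147 -0.0006 -0.0002] turn [-0.07  0.06  0.05]
label [0.5044 0.1226 0.07  ] deg -3.36
label [0.5063 0.1506 0.07  ] deg -3.05
label [0.5116 0.1787 0.07  ] deg -3.87
[[294, 279], [292, 303], [293, 305], [299, 305], [301, 302], [301, 280]] [[0.5195, 0.1064], [0.4764, 0.1105], [0.4728, 0.1088], [0.4726, 0.098], [0.478, 0.0943], [0.5175, 0.0938]]
```

```bash
python3 -m handwheel '[{"x":0.002,"y":0,"z":0,"wx":0,"wy":0,"wz":0},{"x":0.004,"y":0,"z":0,"wx":0,"wy":0,"wz":0},{"x":0.006,"y":0,"z":0,"wx":0,"wy":0,"wz":0},{"x":0.008,"y":0,"z":0,"wx":0,"wy":0,"wz":0},{"x":0.010,"y":-0.0003,"z":0,"wx":0,"wy":0,"wz":0},{"x":0.0115,"y":-0.0005,"z":0,"wx":0,"wy":0,"wz":0},{"x":0.0115,"y":-0.0005,"z":0,"wx":0,"wy":0,"wz":0}]'
python3 row.py
```

```text
time: 15.37
position: [0.4915, 0.0524, 0.0048]
tool_rot: [-2.29, -2.151, 0.002]
ft_force: [0.0, -5.1, 1.7]
grip_width: 0.573
grip_force: 40.0
shift [ 0.0037 -0.0002 -0.0002] turn [-0.05  0.05  0.02]
label [0.5051 0.1336 0.07  ] deg -3.61
label [0.5068 0.1615 0.07  ] deg -3.54
label [0.5116 0.1894 0.07  ] deg -3.5
[[288, 279], [286, 305], [293, 305], [293, 280]] [[0.5196, 0.1172], [0.473, 0.1213], [0.4728, 0.1088], [0.5177, 0.1082]]
```

Not at the chest yet (about 5 N); continue in 1 mm steps.

```bash
python3 -m handwheel '[{"x":0.001,"y":0,"z":0,"wx":0,"wy":0,"wz":0},{"x":0.001,"y":0,"z":0,"wx":0,"wy":0,"wz":0},{"x":0.001,"y":0,"z":0,"wx":0,"wy":0,"wz":0}]'
python3 -m handwheel '[{"x":0.001,"y":0,"z":0,"wx":0,"wy":0,"wz":0},{"x":0.001,"y":0,"z":0,"wx":0,"wy":0,"wz":0},{"x":0.001,"y":0,"z":0,"wx":0,"wy":0,"wz":0}]'
python3 row.py
```

```text
time: 15.67
position: [0.4915, 0.053, 0.0048]
tool_rot: [2.29, 2.151, -0.002]
ft_force: [0.1, -5.7, 1.3]
grip_width: 0.569
grip_force: 40.0
time: 15.92
position: [0.4914, 0.0531, 0.0048]
tool_rot: [2.29, 2.15, -0.004]
ft_force: [-1.1, -8.1, 2.8]
grip_width: 0.569
grip_force: 40.0
shift [ 0.003  -0.0001 -0.0002] turn [-0.07  0.13 -0.01]
label [0.5052 0.1342 0.07  ] deg -3.94
label [0.5071 0.1621 0.07  ] deg -3.57
label [0.5119 0.19   0.07  ] deg -3.74
[[287, 279], [286, 305], [292, 304], [292, 280]] [[0.5196, 0.119], [0.473, 0.1213], [0.4746, 0.1106], [0.5177, 0.11]]
```

```bash
python3 -m handwheel '[{"x":0.0015,"y":0,"z":0,"wx":0,"wy":0,"wz":0},{"x":0.0015,"y":0,"z":0,"wx":0,"wy":0,"wz":0},{"x":0.0015,"y":0,"z":0,"wx":0,"wy":0,"wz":0},{"x":0.0015,"y":0,"z":0,"wx":0,"wy":0,"wz":0}]'
python3 -m handwheel '[{"x":0.0015,"y":0,"z":0,"wx":0,"wy":0,"wz":0},{"x":0.0015,"y":0,"z":0,"wx":0,"wy":0,"wz":0},{"x":0.0015,"y":0,"z":0,"wx":0,"wy":0,"wz":0}]'
python3 row.py
```

```text
time: 16.3
position: [0.4915, 0.0532, 0.0048]
tool_rot: [2.29, 2.149, -0.006]
ft_force: [-1.3, -10.9, 3.8]
grip_width: 0.569
grip_force: 40.0
time: 16.55
position: [0.4914, 0.0532, 0.0048]
tool_rot: [2.29, 2.147, -0.008]
ft_force: [-1.1, -13.4, 5.2]
grip_width: 0.568
grip_force: 40.0
shift [ 0.0029 -0.0001 -0.0002] turn [-0.09  0.32 -0.07]
label [0.5053 0.1342 0.07  ] deg -4.0
label [0.5071 0.1622 0.07  ] deg -3.41
label [0.5119 0.1901 0.07  ] deg -3.84
[[287, 279], [286, 305], [291, 304], [291, 280]] [[0.5196, 0.119], [0.473, 0.1213], [0.4746, 0.1123], [0.5177, 0.1118]]
```

```bash
python3 -m handwheel '[{"x":-0.002,"y":0,"z":0,"wx":0,"wy":0,"wz":0},{"x":-0.004,"y":0,"z":0,"wx":0,"wy":0,"wz":0},{"x":-0.004,"y":0,"z":0,"wx":0,"wy":0,"wz":0},{"x":-0.004,"y":0,"z":0,"wx":0,"wy":0,"wz":0}]'
```

```text
time: 16.93
position: [0.4914, 0.0531, 0.0048]
tool_rot: [-2.29, -2.151, 0.002]
ft_force: [0.2, -5.7, 1.4]
grip_width: 0.57
grip_force: 40.0
```

```bash
python3 -m handwheel '[{"x":-0.0015,"y":0,"z":0,"wx":0,"wy":0,"wz":0},{"x":-0.0015,"y":0,"z":0,"wx":0,"wy":0,"wz":0}]'
python3 -m handwheel '[{"x":0,"y":0,"z":0,"wx":0,"wy":0,"wz":0},{"x":0,"y":0,"z":0,"wx":0,"wy":0,"wz":0},{"x":0,"y":0,"z":0,"wx":0,"wy":0,"wz":0},{"x":0,"y":0,"z":0,"wx":0,"wy":0,"wz":0},{"x":0,"y":0,"z":0,"wx":0,"wy":0,"wz":0}]' 0.08
python3 row.py
```

```text
time: 17.1
position: [0.4914, 0.0531, 0.0048]
tool_rot: [-2.288, -2.151, -0.0]
ft_force: [0.6, -1.8, -0.2]
grip_width: 0.569
grip_force: 40.0
time: 17.52
position: [0.4912, 0.0528, 0.0048]
tool_rot: [-2.288, -2.151, 0.001]
ft_force: [-0.2, 0.7, 0.2]
grip_width: 0.857
grip_force: 0.0
shift [ 0.0033  0.0001 -0.0002] turn [-0.07 -0.01  0.08]
label [0.5053 0.1342 0.07  ] deg -4.12
label [0.5071 0.1621 0.07  ] deg -3.57
label [0.512  0.1901 0.07  ] deg -3.69
[[287, 279], [286, 305], [293, 305], [293, 280]] [[0.5196, 0.119], [0.473, 0.1213], [0.4728, 0.1088], [0.5177, 0.1082]]
```

Retreat: straight up, then back.

```bash
python3 -m handwheel '[{"x":0,"y":0,"z":-0.01,"wx":0,"wy":0,"wz":0},{"x":-0.002,"y":0,"z":-0.03,"wx":0,"wy":0,"wz":0},{"x":-0.01,"y":0,"z":-0.06,"wx":0,"wy":0,"wz":0},{"x":-0.02,"y":0,"z":-0.09,"wx":0,"wy":0,"wz":0},{"x":-0.045,"y":0,"z":-0.12,"wx":0,"wy":0,"wz":0},{"x":-0.08,"y":0,"z":-0.14,"wx":0,"wy":0,"wz":0},{"x":-0.11,"y":0,"z":-0.16,"wx":0,"wy":0,"wz":0},{"x":-0.14,"y":0,"z":-0.18,"wx":0,"wy":0,"wz":0},{"x":-0.14,"y":0,"z":-0.18,"wx":0,"wy":0,"wz":0},{"x":-0.14,"y":0,"z":-0.18,"wx":0,"wy":0,"wz":0}]'
python3 row.py
python3 - <<'E'
from h import *
from bench import ctrl
s=ctrl.get_state();d=ctrl.get_image('wrist');im=d["image"]
T=np.eye(4);T[:3,:3]=R.from_rotvec(s["tool_rot"]).as_matrix();T[:3,3]=s["position"];W=T@d["hand_eye"]
hsv=cv2.cvtColor(im,cv2.COLOR_RGB2HSV);b=(hsv[:,:,0]>100)&(hsv[:,:,0]<125)&(hsv[:,:,1]>120)&(hsv[:,:,2]>40)
c=big(b);q=cv2.approxPolyDP(c,3,True).reshape(-1,2);print(q.tolist());
for z in(.11,.016):print(z,np.round(ray(d,q,z,W)[:,:2],4).tolist())
d=ctrl.get_image("top");a=pickle.load(open("top0.pkl","rb"))["image"].astype(int);m=(abs(a-d["image"]).max(2)>50).astype(np.uint8);m=cv2.erode(m,np.ones((2,2)))
for k in cv2.findContours(m,0,2)[0]:
    if cv2.contourArea(k)>8: print("changed",cv2.boundingRect(k))
E
```

```text
time: 18.4
position: [0.4835, -0.0895, 0.1868]
tool_rot: [2.294, 2.145, 0.004]
ft_force: [-0.2, 1.1, -0.1]
grip_width: 0.926
grip_force: 0.0
shift [ 0.1456 -0.0022  0.182 ] turn [ 0.14 -0.08 -0.23]
label [0.5049 0.1342 0.07  ] deg -3.75
label [0.5073 0.1622 0.07  ] deg -3.5
label [0.5124 0.1901 0.07  ] deg -3.52
[[287, 280], [286, 305], [326, 305], [327, 283], [296, 282], [295, 280]] [[0.5178, 0.119], [0.473, 0.1213], [0.4719, 0.0495], [0.5114, 0.0471], [0.514, 0.1029], [0.5176, 0.1046]]
[[286, 0], [287, 60], [347, 59], [348, 0]]
0.11 [[0.4743, 0.0566], [0.4724, 0.0247], [0.5061, 0.0231], [0.5083, 0.0544]]
0.016 [[0.4694, 0.0863], [0.4668, 0.0419], [0.5137, 0.0396], [0.5168, 0.0832]]
changed (245, 306, 6, 10)
changed (254, 305, 15, 18)
changed (255, 269, 21, 35)
changed (245, 269, 8, 36)
changed (349, 267, 51, 32)
changed (271, 267, 58, 58)
changed (391, 235, 131, 245)
```

```bash
python3 -c "
from bench import ctrl;print(ctrl.close_job())"
```

```text
the job is handed in; nothing more can be done
None
```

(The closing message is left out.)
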